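Clip down the sample box lid

ROBOT

A 6-joint arm with a two-finger parallel gripper is mounted at the origin on the work surface. World frame = base frame: x ahead of the robot, y to its left, z up, the work surface at z = 0. Lengths are in m, angles in rad, forces in N, time in s.
With the tool pointing down it reaches from about 0.375 to 0.925 m from the base axis. Payload 5.7 kg.
Tool frame: the origin (TCP) lies midway between the tips of the shut fingers; the grasp point (between the pads) lies 19 mm behind it; z points along the fingers, y is the line along which they close (so a half turn about z gives the same grasp; the last joint's range is limited). The gripper opens to 85 mm and grips with 20 to 120 N. Pads are 22 mm wide; open, the fingers measure 114 mm over their backs; the gripper's body (76 mm by 85 mm) begins 54 mm behind the grasp point. The pads swing forward as they close: fully open they stand 13 mm farther back than shut.
Start: joints at [1.115, 0.359, 1.51, -0, 1.272, -0.115], TCP at [0.201, 0.565, 0.231] pointing down, gripper open.
Joint ranges: [-2.97, 2.97], [-1.01, 2.36], [0.21, 2.38], [-0.96, 4.11], [0.2, 2.71], [-2.98, 2.98]. Speed limits (rad/s): [2.39, 2.39, 3.14, 3.14, 3.14, 3.14].

INTERFACE

Orientations are given as a 3x3 rotation matrix whose columns are the frame's x, y, z axes.
In Python, from rig import readout, get_image, manip, nets gives the robot as it stands. The module is installed in compiled form; this text tells all that it offers.
- The arm moves only by the shell command python3 -m pendant 'ROWS'. ROWS is JSON, a list of rows, each an object with "travel": the shift along the world's x, y, z in mm, a list of three; "rotation": the turn, a rotation vector about the world's x, y, z in degrees, a list of three; "hand": the opening, from -1 (shut) to 1 (fully open). A call has 1 to 5 rows; each row is the pose to reach, as a shift and turn from the pose commanded when the call began; what a row does not reach only later rows make up. A row lasts 1/12 s, in which the tool goes at most 41.7 mm and 7.16 degrees, less where a joint would pass 70% of its speed; a pose out of reach is approached as far as the arm can. A call with a gripper value outside its range is refused whole. The fingers move at their own pace and stop on an object; the grip force is fixed at half the most. Time passes only in rows, so rows that repeat a pose let the fingers close. It gives the time, the measured TCP pose, the force, the opening and the grip force at its end, in the units of the state.
- readout.sense(): the state, without advancing time (a new reading comes with each control period).
- get_image(name): name is "scene" or "top" or "wrist"; returns a dict with "image" (400x640x3 uint8, red, green, blue), "camera_matrix" (3x3 intrinsics, pixels), "camera_from_world" (4x4, takes a point from world to camera coordinates); the wrist camera has in their place "T_tool_cam" (4x4, takes a point from camera to tool coordinates, whose origin is the TCP and whose axes are the flange's). Camera axes: x right, y up, looking along -z (the intrinsics and any distortion apply to the point x, -y, -z); pixel columns grow to the right and rows downward; lengths in m; the calibration is good to about 2 mm. A picture is of the moment at which its call begins: read the wrist's pose just before it. There is no depth.
- manip.close_job(): hands the job in; it is judged then, once.
Trained networks look in the newest picture that a camera, given by its name, has taken for a name from the list of things; names that differ only in an ending like _2 or _b are one class to them, and where a whole thing is asked for, a point or a joint stands for the part that bears it (a point fixed in the world has none). Each returns a list of dicts, best first, with "conf" (0 to 1); they miss things now and then, are a little off and sometimes report something else, mostly with a low value. They report only what shows in the picture. A call takes as long as a camera call. They do not tell look-alikes from the thing itself.
- nets.spot_in(query, camera): "extent" ([centre column, centre row, width, height] in pixels, round what is visible of it).
- nets.pinpoint(query, camera): "uv" ([column, row] in pixels: a listed point, or the origin of a listed thing).
The state is a dict: "time": time; "joint_positions": joint angles; "joint_vel": joint speeds; "joint_efforts": joint torques, N m; "eef_pos": TCP position; "tool_rot": TCP orientation; "contact_force": force on the tool from outside, world axes, zero at the start; "ft_torque": the same for the moment, N m; "opening": finger opening in m; "gripper_force": force on a finger pad.
Only numpy, scipy, OpenCV 4.12 (cv2) and the standard library are available. Lean on these libraries where they do the work, as an engineer would, in place of code of your own. Each camera call takes 0.05 s, during which the arm holds its last target. There are 200 camera calls.

TASK

Close the lid of the larger sample box by snapping its four clips fully down over the rim, one at a time in opposite-corner order: after the first clip (any you like) do the one diagonally across, then the other two one after the other. Do not touch the smaller two-clip box; it is still being filled.

Things in the scene. Friction and masses are not known exactly. Their poses are not given: they have to be found in the camera images.
- sample_box: the larger, four-clip box: grey plastic tub, white lid already on, 200 (x) x 140 (y) x 78 mm tall, fixed to the bench. Origin: centre of its underside; x along its length, y across, z up. Four grey clips are hinged on the lid; each lever is 30 mm wide, 45 mm long, 6 mm thick, with an 18 mm nose turned down at its outer end. Hinge pins lie 81 mm above the bench, along x
- clip_1 (a joint): clip at the +x +y corner of the sample box (box frame): hinge centre x +68, y +30 mm, lever pointing outwards along +y, press point x +68, y +56 mm. 0 = down over the rim, 0.5 to 0.75 rad (its stop) = standing up (start). Diagonally across from clip_3. All four alike: At 0.75 the free end is 30 mm above the hinge and 34 mm outboard of it; down, the lever's top face is 84 mm above the bench
- clip_2 (a joint): clip at the -x +y corner of the sample box (box frame): hinge centre x -68, y +30 mm, lever pointing outwards along +y, press point x -68, y +56 mm. 0 = down over the rim, 0.5 to 0.75 rad (its stop) = standing up (start). Diagonally across from clip_4. All four alike: The hinge is stiff and stays where it is left; pressing it down takes 2 to 4 N, then it stops hard on the lid
- clip_3 (a joint): clip at the -x -y corner of the sample box (box frame): hinge centre x -68, y -30 mm, lever pointing outwards along -y, press point x -68, y -56 mm. 0 = down over the rim, 0.5 to 0.75 rad (its stop) = standing up (start). Diagonally across from clip_1. All four alike: Closed fingertips pressing straight down at the press point shut it when they are 84 to 86 mm above the bench
- clip_4 (a joint): clip at the +x -y corner of the sample box (box frame): hinge centre x +68, y -30 mm, lever pointing outwards along -y, press point x +68, y -56 mm. 0 = down over the rim, 0.5 to 0.75 rad (its stop) = standing up (start). Diagonally across from clip_2. All four alike: Down, it lies flat on the lid with its nose over the rim
- small_box: bystander: the smaller box of the same make, 120 (x) x 100 (y) x 60 mm tall, with only two clips, both standing up (to 95 mm above the bench), one in the middle of each long side; fixed to the bench. Origin: centre of its underside, z up
Things that resemble listed ones, but are neither listed nor needed, are in the scene too. What is shaped like the sample_box but red or turquoise is not meant.

How it is judged:
By the outcome, as a careful person would: the job done as asked, in the order asked, and still so for the second after the job is handed in, with the robot touching nothing.
It also fails if it takes over 40 s, if anything falls off the work surface, if the arm or the gripper's body presses on something with over 40 N, if the wrist force passes 120 N, or if a joint passes its speed limit or range.

## Working session

There is one attempt and no reset: what is moved stays moved. The work goes in short steps, Python scripts to look and compute and a shell command to move; the robot and the scene stay as the last step left them, time stands still between calls to the robot, and variables do not carry over. Pictures are saved under pics/ and viewed, at most 10 in all, crops included, and the job is handed in when it is done.

```bash
mkdir -p pics; cat > h.py <<'E'
import numpy as np,cv2
from rig import readout,get_image,manip,nets
def save(im,n): cv2.imwrite('pics/'+n,cv2.cvtColor(im,cv2.COLOR_RGB2BGR))
E
python3 - <<'E'
from h import *
for c in('top','scene'):
    d=get_image(c); save(d['image'],c+'.png'); np.savez(c,**d)
    print(c,d['camera_matrix'].tolist(),d['camera_from_world'].round(4).tolist(),[k for k in d])
    for q in('sample_box','clip_1','small_box'):
        print(q,[(np.round(r['uv']).tolist(),round(r['conf'],2)) for r in nets.pinpoint(q,c)],[(np.round(r['extent']).tolist(),round(r['conf'],2)) for r in nets.spot_in(q,c)])
print(readout.sense()['time'],readout.sense()['tool_rot'])
E
```

```text
top [[403.99587002490495, 0.0, 315.435686304721], [0.0, 403.99587002490495, 206.25147785414228], [0.0, 0.0, 1.0]] [[0.0253, -0.9997, -0.0001, 0.1926], [0.9877, 0.0249, 0.1543, -0.4503], [-0.1543, -0.004, 0.988, -1.4078], [0.0, 0.0, 0.0, 1.0]] ['image', 'camera_matrix', 'camera_from_world']
sample_box [([184.0, 223.0], 0.87), ([248.0, 170.0], 0.86), ([325.0, 179.0], 0.76), ([271.0, 253.0], 0.72), ([444.0, 262.0], 0.57)] [([179.0, 222.0, 57.0, 62.0], 0.92), ([245.0, 168.0, 54.0, 65.0], 0.8), ([324.0, 177.0, 60.0, 66.0], 0.67), ([271.0, 257.0, 64.0, 73.0], 0.66), ([449.0, 264.0, 58.0, 65.0], 0.64), ([420.0, 183.0, 34.0, 33.0], 0.46)]Traceback (most recent call last):
  File "<stdin>", line 6, in <module>
ValueError: it knows: sample_box, small_box
```

View pics/top.png

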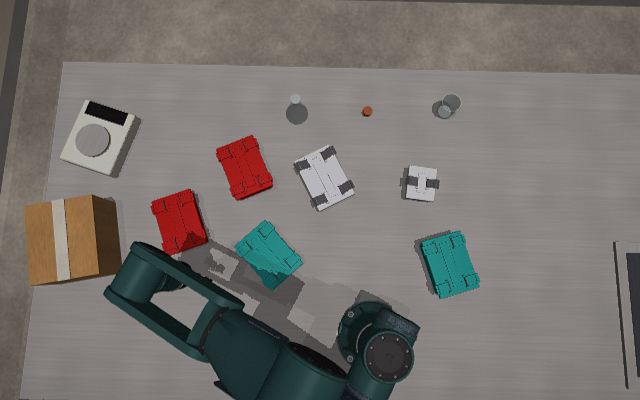

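The top view shows six box-like things. Four are look-alikes: red at (184,223) and (248,170), turquoise at (271,253) and (449,264). The small white two-clip box is at (420,184). The white-lidded four-clip box at (325,178) fits sample_box by colour and clip count. I'll confirm it in a crop.

```bash
python3 - <<'E'
from h import *
d=get_image('top'); im=d['image']; np.savez('top',**d)
K=d['camera_matrix'];T=d['camera_from_world']
save(cv2.resize(im[130:230,270:450],None,fx=4,fy=4,interpolation=cv2.INTER_CUBIC),'crop.png')
def bp(u,v,z):
    r=np.array([(u-K[0,2])/K[0,0],-(v-K[1,2])/K[1,1],-1]);R=T[:3,:3];o=-R.T@T[:3,3];r=R.T@r
    return o+r*(z-o[2])/r[2]
def pr(p):
    c=T[:3,:3]@p+T[:3,3];return (K[0,0]*c[0]/-c[2]+K[0,2],K[1,1]*-c[1]/-c[2]+K[1,2])
m=(im.min(2)>185).astype(np.uint8)
n,l,s,c=cv2.connectedComponentsWithStats(m)
for i in range(1,n):
    if s[i,4]>200 and 290<c[i][0]<450 and c[i][1]<220:
        ys,xs=np.where(l==i); P=np.array([bp(a,b,.080)[:2] for a,b in zip(xs,ys)],np.float32)
        (cx,cy),(w,h),a=cv2.minAreaRect(P); print(s[i],c[i],cx,cy,w,h,a)
E
```

```text
(no output)
```

View pics/crop.png

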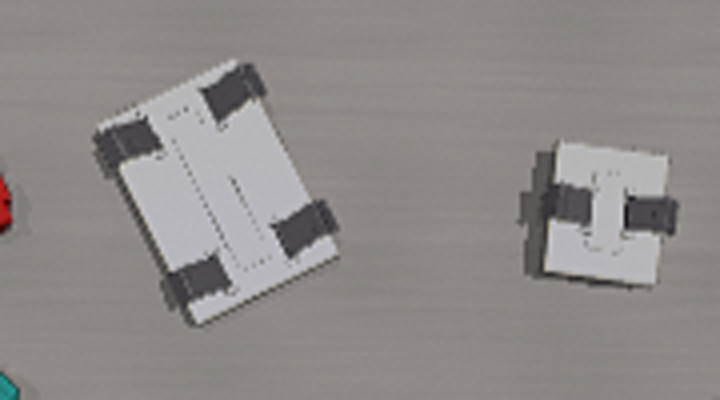

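The crop shows the four-clip white box with its lid corners at about (98,128), (238,60), (338,257) and (195,325), and the two-clip small box to the right. I take the four-clip box as the target. Next I compute its pose.

```bash
cat >> h.py <<'E'
def bp(d,u,v,z):
    K=d['camera_matrix'];T=d['camera_from_world']
    r=np.array([(u-K[0,2])/K[0,0],-(v-K[1,2])/K[1,1],-1]);R=T[:3,:3];o=-R.T@T[:3,3];r=R.T@r
    return o+r*(z-o[2])/r[2]
E
python3 - <<'E'
from h import *
d=dict(np.load('top.npz'));im=d['image']
C=np.array([bp(d,270+(u+.5)/4-.5,130+(v+.5)/4-.5,.078)[:2] for u,v in[(98,128),(238,60),(338,257),(195,325)]])
print(C.round(4),C.mean(0)); print([np.linalg.norm(C[i]-C[i-1]).round(4) for i in range(4)])
g=im[130:220,280:365].min(2); m=np.zeros(im.shape[:2],np.uint8); m[130:220,280:365]=g>165
n,l,s,c=cv2.connectedComponentsWithStats(m);i=1+s[1:,4].argmax();ys,xs=np.where(l==i)
P=np.array([bp(d,a,b,.078)[:2] for a,b in zip(xs,ys)],np.float32);print(s[i],cv2.minAreaRect(P))
ex=(C[0]+C[1]-C[2]-C[3]);ex/=np.linalg.norm(ex);ey=np.array([-ex[1],ex[0]]);print('yaw',np.degrees(np.arctan2(ex[1],ex[0])))
o=C.mean(0)
for k,(a,b) in {1:(68,56),3:(-68,-56),2:(-68,56),4:(68,-56)}.items(): print(k,(o+ex*a/1e3+ey*b/1e3).round(4))
b=[bp(d,270+u/4,130+v/4,.06) for u,v in[(558,142),(668,155),(655,287),(543,275)]];print('small',np.round(b,3))
s=readout.sense();print(s['time'],s['eef_pos'],s['tool_rot'].round(3) if hasattr(s['tool_rot'],'round') else s['tool_rot'])
w=get_image('wrist');print(w['camera_matrix'],w['T_tool_cam'])
E
```

```text
[[0.5958 0.2829]
 [0.661  0.1608]
 [0.4856 0.0703]
 [0.4227 0.1932]] [0.54128334 0.17679606]
[np.float64(0.195), np.float64(0.1384), np.float64(0.1975), np.float64(0.1381)]
[ 295  145   59   66 1613] ((0.5441545844078064, 0.17685598134994507), (0.19580139219760895, 0.13606886565685272), 27.92435646057129)
yaw 27.33421082491961
1 [0.576  0.2578]
3 [0.5066 0.0958]
2 [0.4552 0.1953]
4 [0.6274 0.1583]
small [[ 0.597 -0.128  0.06 ]
 [ 0.587 -0.225  0.06 ]
 [ 0.468 -0.211  0.06 ]
 [ 0.476 -0.113  0.06 ]]
0.2 [0.20035686 0.56510911 0.23075116] [[-0.942  0.334 -0.001]
 [ 0.334  0.942 -0.001]
 [ 0.    -0.001 -1.   ]]
[[293.11243007   0.         320.21061172]
 [  0.         293.11243007 195.70710905]
 [  0.           0.           1.        ]] [[-3.67647600e-04  9.47395698e-01  3.20064458e-01  8.07822962e-02]
 [ 9.99999907e-01  4.20738871e-04 -9.67262379e-05  3.29864400e-04]
 [-2.26301580e-04  3.20064392e-01 -9.47395764e-01 -1.44084123e-01]
 [ 0.00000000e+00  0.00000000e+00  0.00000000e+00  1.00000000e+00]]
```

```bash
python3 -m pendant '[{"travel":[30,-25,0],"rotation":[0,0,7],"hand":-1},{"travel":[60,-50,0],"rotation":[0,0,14],"hand":-1},{"travel":[90,-75,0],"rotation":[0,0,21],"hand":-1},{"travel":[120,-100,0],"rotation":[0,0,28],"hand":-1},{"travel":[150,-125,0],"rotation":[0,0,35],"hand":-1}]'
python3 -m pendant '[{"travel":[30,-25,0],"rotation":[0,0,6],"hand":-1},{"travel":[60,-50,0],"rotation":[0,0,12],"hand":-1},{"travel":[90,-75,0],"rotation":[0,0,12],"hand":-1},{"travel":[120,-100,0],"rotation":[0,0,12],"hand":-1},{"travel":[150,-125,0],"rotation":[0,0,12],"hand":-1}]'
python3 -m pendant '[{"travel":[30,-25,0],"rotation":[0,0,0],"hand":-1},{"travel":[60,-50,0],"rotation":[0,0,0],"hand":-1},{"travel":[60,-50,0],"rotation":[0,0,0],"hand":-1},{"travel":[60,-50,0],"rotation":[0,0,0],"hand":-1}]'
python3 - <<'E'
from h import *
s=readout.sense();w=get_image('wrist');save(w['image'],'w1.png')
p=np.array(s['eef_pos']);R=np.array(s['tool_rot']);print(s['time'],p,R.round(3).tolist(),s['joint_positions'],s['opening'])
T=np.eye(4);T[:3,:3]=R;T[:3,3]=p;np.savez('w1',image=w['image'],camera_matrix=w['camera_matrix'],camera_from_world=np.linalg.inv(T@w['T_tool_cam']))
E
```

```text
time: 0.67
eef_pos: [0.3484, 0.442, 0.2312]
tool_rot: [[-0.969, -0.248, 0.0], [-0.248, 0.969, -0.0], [0.0, -0.0, -1.0]]
contact_force: [1.0, -0.2, -0.5]
opening: 0.0256
gripper_force: 0.0
time: 1.08
eef_pos: [0.4986, 0.3167, 0.2313]
tool_rot: [[-0.899, -0.438, 0.0], [-0.438, 0.899, 0.0], [-0.0, 0.0, -1.0]]
contact_force: [0.2, 1.9, 1.1]
opening: 0.0
gripper_force: 0.0
time: 1.42
eef_pos: [0.559, 0.2666, 0.2309]
tool_rot: [[-0.901, -0.435, -0.0], [-0.435, 0.901, -0.0], [0.0, -0.0, -1.0]]
contact_force: [-1.1, 0.1, -0.4]
opening: -0.0005
gripper_force: 0.0
1.4167 [0.55901076 0.2665791  0.23091341] [[-0.901, -0.435, -0.0], [-0.435, 0.901, -0.0], [0.0, -0.0, -1.0]] [ 3.33578312e-01  3.86755705e-01  1.46713147e+00 -1.40722437e-04
  1.28775373e+00 -1.68703762e+00] -0.0005355356241031754
```

View pics/w1.png

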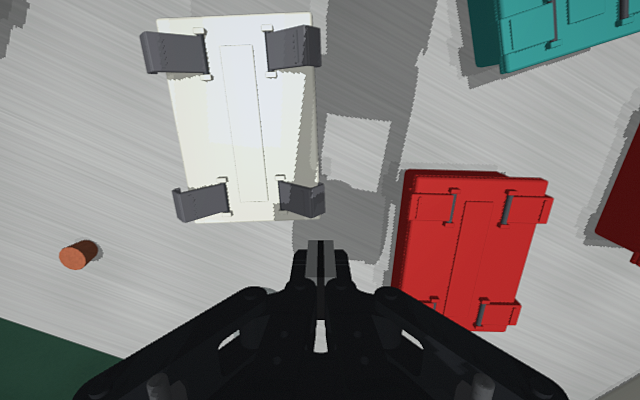

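The wrist view shows the box with all four clips up. The hinge pins are centred at about (206,55), (268,50), (225,196) and (283,195).

```bash
python3 - <<'E'
from h import *
d=dict(np.load('w1.npz'))
H=np.array([bp(d,u,v,.081)[:2] for u,v in[(207,54),(267,50),(226,196),(281,196)]]);print(H.round(4),H.mean(0))
C=np.array([bp(d,u,v,.078)[:2] for u,v in[(157,19),(312,12),(322,219),(184,222)]]);print(C.round(4),C.mean(0))
for E,i in((H,(2,3,0,1)),(C,(3,2,0,1))):
    ex=E[i[0]]+E[i[1]]-E[i[2]]-E[i[3]];print(np.degrees(np.arctan2(ex[1],ex[0])),np.linalg.norm(ex)/2)
t=np.radians(27.6);ex=np.array([np.cos(t),np.sin(t)]);ey=np.array([-ex[1],ex[0]])
o=H.mean(0)
for k,(a,b) in {1:(68,56),3:(-68,-56),2:(-68,56),4:(68,-56)}.items(): print(k,(o+ex*a/1e3+ey*b/1e3).round(4))
E
```

```text
[[0.4981 0.1218]
 [0.4713 0.1697]
 [0.6196 0.184 ]
 [0.5943 0.2365]] [0.54581294 0.17797792]
[[0.4906 0.0715]
 [0.4258 0.1933]
 [0.6003 0.2877]
 [0.6697 0.1521]] [0.54660993 0.17614927]
27.81894349828151 0.13819300010762803
26.33433205150649 0.19727437239364376
1 [0.5801 0.2591]
3 [0.5115 0.0968]
2 [0.4596 0.1961]
4 [0.632  0.1599]
```

```bash
python3 -m pendant '[{"travel":[20,-8,-30],"rotation":[0,0,0],"hand":-1},{"travel":[20,-8,-65],"rotation":[0,0,0],"hand":-1},{"travel":[20,-8,-95],"rotation":[0,0,0],"hand":-1},{"travel":[20,-8,-105],"rotation":[0,0,0],"hand":-1},{"travel":[20,-8,-115],"rotation":[0,0,0],"hand":-1}]'
python3 -m pendant '[{"travel":[0,0,-8],"rotation":[0,0,0],"hand":-1},{"travel":[0,0,-15],"rotation":[0,0,0],"hand":-1},{"travel":[0,0,-22],"rotation":[0,0,0],"hand":-1},{"travel":[0,0,-27],"rotation":[0,0,0],"hand":-1},{"travel":[0,0,-29],"rotation":[0,0,0],"hand":-1}]'
python3 -m pendant '[{"travel":[0,0,-1],"rotation":[0,0,0],"hand":-1},{"travel":[0,0,-2],"rotation":[0,0,0],"hand":-1},{"travel":[0,0,-2],"rotation":[0,0,0],"hand":-1}]'
```

```text
time: 1.88
eef_pos: [0.5752, 0.2609, 0.1148]
tool_rot: [[-0.898, -0.439, -0.003], [-0.439, 0.898, -0.001], [0.003, 0.001, -1.0]]
contact_force: [-0.3, -0.6, 0.7]
opening: -0.0001
gripper_force: 0.0
time: 2.3
eef_pos: [0.578, 0.2609, 0.0877]
tool_rot: [[-0.899, -0.438, 0.002], [-0.438, 0.899, 0.001], [-0.002, -0.0, -1.0]]
contact_force: [-0.8, 0.9, 2.3]
opening: 0.0001
gripper_force: 1.3
time: 2.55
eef_pos: [0.5778, 0.2603, 0.0855]
tool_rot: [[-0.899, -0.438, 0.001], [-0.438, 0.899, 0.0], [-0.001, -0.0, -1.0]]
contact_force: [1.5, 1.5, 1.5]
opening: 0.0002
gripper_force: 0.9
```

```bash
python3 -m pendant '[{"travel":[0,0,-1],"rotation":[0,0,0],"hand":-1},{"travel":[0,0,-2],"rotation":[0,0,0],"hand":-1},{"travel":[0,0,-2],"rotation":[0,0,0],"hand":-1}]'
```

```text
time: 2.8
eef_pos: [0.5777, 0.2604, 0.084]
tool_rot: [[-0.899, -0.438, 0.001], [-0.438, 0.899, 0.0], [-0.001, -0.0, -1.0]]
contact_force: [-1.4, 1.5, 6.1]
opening: -0.0002
gripper_force: 3.4
```

```bash
python3 -m pendant '[{"travel":[0,0,-1],"rotation":[0,0,0],"hand":-1},{"travel":[0,0,-1],"rotation":[0,0,0],"hand":-1}]'
python3 -m pendant '[{"travel":[0,0,10],"rotation":[0,0,0],"hand":-1},{"travel":[0,0,40],"rotation":[0,0,0],"hand":-1},{"travel":[0,0,75],"rotation":[0,0,0],"hand":-1},{"travel":[0,0,90],"rotation":[0,0,0],"hand":-1},{"travel":[0,0,90],"rotation":[0,0,0],"hand":-1}]'
python3 -m pendant '[{"travel":[-14,-33,0],"rotation":[0,0,0],"hand":-1},{"travel":[-28,-66,0],"rotation":[0,0,0],"hand":-1},{"travel":[-42,-100,0],"rotation":[0,0,0],"hand":-1},{"travel":[-56,-134,0],"rotation":[0,0,0],"hand":-1},{"travel":[-68,-164,0],"rotation":[0,0,0],"hand":-1}]'
python3 -m pendant '[{"travel":[0,0,0],"rotation":[0,0,0],"hand":-1},{"travel":[0,0,0],"rotation":[0,0,0],"hand":-1}]'
```

```text
time: 2.97
eef_pos: [0.5778, 0.2604, 0.0839]
tool_rot: [[-0.899, -0.438, 0.001], [-0.438, 0.899, 0.0], [-0.001, -0.0, -1.0]]
contact_force: [-3.1, 0.6, 12.6]
opening: 0.0003
gripper_force: 6.6
time: 3.38
eef_pos: [0.5801, 0.2607, 0.1768]
tool_rot: [[-0.899, -0.438, 0.007], [-0.438, 0.899, 0.002], [-0.007, -0.002, -1.0]]
contact_force: [-1.1, 1.1, -0.4]
opening: 0.0002
gripper_force: 0.0
time: 3.8
eef_pos: [0.5069, 0.0942, 0.1711]
tool_rot: [[-0.899, -0.438, -0.003], [-0.438, 0.899, -0.001], [0.003, 0.0, -1.0]]
contact_force: [0.7, -0.4, 0.2]
opening: 0.0001
gripper_force: 0.0
time: 3.97
eef_pos: [0.508, 0.0947, 0.1715]
tool_rot: [[-0.9, -0.435, -0.002], [-0.435, 0.9, -0.0], [0.002, 0.001, -1.0]]
contact_force: [-0.4, 0.8, -0.3]
opening: 0.0003
gripper_force: 0.0
```

```bash
python3 - <<'E'
from h import *
save(get_image('scene')['image'],'s2.png');
E
```

```text
(no output)
```

View pics/s2.png

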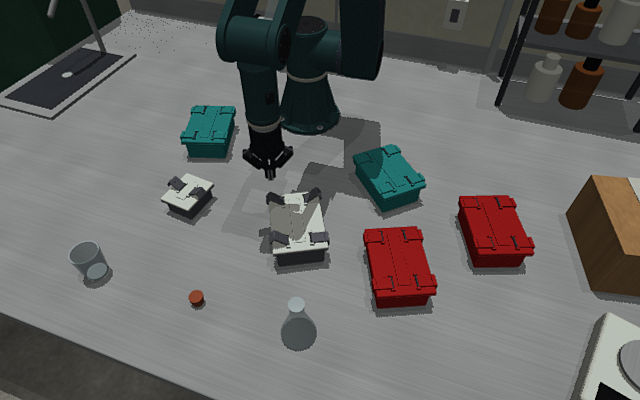

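The clip at the scene's (315,240) lies flat, and the other three are still up. Clip 3 is next.

```bash
python3 -m pendant '[{"travel":[2,1,-25],"rotation":[0,0,0],"hand":-1},{"travel":[2,1,-45],"rotation":[0,0,0],"hand":-1},{"travel":[2,1,-56],"rotation":[0,0,0],"hand":-1},{"travel":[2,1,-64],"rotation":[0,0,0],"hand":-1},{"travel":[2,1,-71],"rotation":[0,0,0],"hand":-1}]'
python3 -m pendant '[{"travel":[0,0,-6],"rotation":[0,0,0],"hand":-1},{"travel":[0,0,-11],"rotation":[0,0,0],"hand":-1},{"travel":[0,0,-14],"rotation":[0,0,0],"hand":-1},{"travel":[0,0,-16],"rotation":[0,0,0],"hand":-1},{"travel":[0,0,-17],"rotation":[0,0,0],"hand":-1}]'
python3 -m pendant '[{"travel":[0,0,-1],"rotation":[0,0,0],"hand":-1},{"travel":[0,0,-2],"rotation":[0,0,0],"hand":-1},{"travel":[0,0,-2],"rotation":[0,0,0],"hand":-1}]'
```

```text
time: 4.43
eef_pos: [0.512, 0.0982, 0.1005]
tool_rot: [[-0.898, -0.439, -0.0], [-0.439, 0.898, -0.0], [0.0, -0.0, -1.0]]
contact_force: [0.7, -0.5, 3.9]
opening: 0.0002
gripper_force: 1.6
time: 4.85
eef_pos: [0.5123, 0.0972, 0.0845]
tool_rot: [[-0.899, -0.438, 0.002], [-0.438, 0.899, -0.0], [-0.001, -0.001, -1.0]]
contact_force: [1.2, -0.3, 3.2]
opening: 0.0001
gripper_force: 1.4
time: 5.1
eef_pos: [0.5123, 0.0972, 0.0838]
tool_rot: [[-0.899, -0.438, 0.002], [-0.438, 0.899, 0.0], [-0.002, -0.001, -1.0]]
contact_force: [-2.0, -1.2, 14.5]
opening: -0.0001
gripper_force: 7.2
```

```bash
python3 -m pendant '[{"travel":[0,0,10],"rotation":[0,0,0],"hand":-1},{"travel":[0,0,40],"rotation":[0,0,0],"hand":-1},{"travel":[0,0,75],"rotation":[0,0,0],"hand":-1},{"travel":[0,0,90],"rotation":[0,0,0],"hand":-1},{"travel":[0,0,90],"rotation":[0,0,0],"hand":-1}]'
python3 -m pendant '[{"travel":[-18,33,0],"rotation":[0,0,0],"hand":-1},{"travel":[-36,66,0],"rotation":[0,0,0],"hand":-1},{"travel":[-54,98,0],"rotation":[0,0,0],"hand":-1},{"travel":[-54,98,0],"rotation":[0,0,0],"hand":-1},{"travel":[-54,98,0],"rotation":[0,0,0],"hand":-1}]'
python3 -m pendant '[{"travel":[0,0,-25],"rotation":[0,0,0],"hand":-1},{"travel":[0,0,-45],"rotation":[0,0,0],"hand":-1},{"travel":[0,0,-56],"rotation":[0,0,0],"hand":-1},{"travel":[0,0,-64],"rotation":[0,0,0],"hand":-1},{"travel":[0,0,-71],"rotation":[0,0,0],"hand":-1}]'
python3 -m pendant '[{"travel":[0,0,-6],"rotation":[0,0,0],"hand":-1},{"travel":[0,0,-11],"rotation":[0,0,0],"hand":-1},{"travel":[0,0,-14],"rotation":[0,0,0],"hand":-1},{"travel":[0,0,-16],"rotation":[0,0,0],"hand":-1},{"travel":[0,0,-17],"rotation":[0,0,0],"hand":-1}]'
python3 -m pendant '[{"travel":[0,0,-1],"rotation":[0,0,0],"hand":-1},{"travel":[0,0,-2],"rotation":[0,0,0],"hand":-1},{"travel":[0,0,-2],"rotation":[0,0,0],"hand":-1}]'
```

```text
time: 5.52
eef_pos: [0.5135, 0.0976, 0.1761]
tool_rot: [[-0.899, -0.438, 0.006], [-0.438, 0.899, 0.001], [-0.006, -0.002, -1.0]]
contact_force: [0.7, 0.4, 0.4]
opening: 0.0003
gripper_force: 0.0
time: 5.93
eef_pos: [0.4551, 0.1963, 0.1714]
tool_rot: [[-0.897, -0.441, -0.003], [-0.441, 0.897, -0.001], [0.003, 0.001, -1.0]]
contact_force: [0.2, -1.3, -0.3]
opening: 0.0001
gripper_force: 0.0
time: 6.35
eef_pos: [0.4576, 0.1943, 0.1004]
tool_rot: [[-0.899, -0.437, -0.001], [-0.437, 0.899, -0.001], [0.001, -0.0, -1.0]]
contact_force: [-0.8, -0.0, 4.3]
opening: -0.0
gripper_force: 1.5
time: 6.77
eef_pos: [0.4577, 0.1954, 0.0843]
tool_rot: [[-0.899, -0.438, 0.001], [-0.438, 0.899, 0.0], [-0.001, 0.0, -1.0]]
contact_force: [-0.1, 2.3, 2.9]
opening: -0.0001
gripper_force: 1.4
time: 7.02
eef_pos: [0.4577, 0.1955, 0.0838]
tool_rot: [[-0.899, -0.438, 0.001], [-0.438, 0.899, 0.0], [-0.001, -0.0, -1.0]]
contact_force: [-4.1, 1.1, 15.8]
opening: -0.0001
gripper_force: 8.3
```

Clip 4 is at a shift of (+173, -36). I'll go up, across, then down.

```bash
python3 -m pendant '[{"travel":[0,0,10],"rotation":[0,0,0],"hand":-1},{"travel":[0,0,40],"rotation":[0,0,0],"hand":-1},{"travel":[0,0,75],"rotation":[0,0,0],"hand":-1},{"travel":[0,0,90],"rotation":[0,0,0],"hand":-1},{"travel":[0,0,90],"rotation":[0,0,0],"hand":-1}]'
python3 -m pendant '[{"travel":[35,-7,0],"rotation":[0,0,0],"hand":-1},{"travel":[70,-14,0],"rotation":[0,0,0],"hand":-1},{"travel":[105,-22,0],"rotation":[0,0,0],"hand":-1},{"travel":[140,-29,0],"rotation":[0,0,0],"hand":-1},{"travel":[173,-36,0],"rotation":[0,0,0],"hand":-1}]'
python3 -m pendant '[{"travel":[0,0,0],"rotation":[0,0,0],"hand":-1},{"travel":[0,0,-25],"rotation":[0,0,0],"hand":-1},{"travel":[0,0,-45],"rotation":[0,0,0],"hand":-1},{"travel":[0,0,-56],"rotation":[0,0,0],"hand":-1},{"travel":[0,0,-68],"rotation":[0,0,0],"hand":-1}]'
python3 -m pendant '[{"travel":[0,0,-6],"rotation":[0,0,0],"hand":-1},{"travel":[0,0,-11],"rotation":[0,0,0],"hand":-1},{"travel":[0,0,-16],"rotation":[0,0,0],"hand":-1},{"travel":[0,0,-19],"rotation":[0,0,0],"hand":-1},{"travel":[0,0,-20],"rotation":[0,0,0],"hand":-1}]'
python3 -m pendant '[{"travel":[0,0,-1],"rotation":[0,0,0],"hand":-1},{"travel":[0,0,-2],"rotation":[0,0,0],"hand":-1},{"travel":[0,0,-2],"rotation":[0,0,0],"hand":-1}]'
```

```text
time: 7.43
eef_pos: [0.4603, 0.1958, 0.1763]
tool_rot: [[-0.899, -0.438, 0.008], [-0.438, 0.899, 0.001], [-0.007, -0.002, -1.0]]
contact_force: [-0.3, 0.8, -0.1]
opening: -0.0002
gripper_force: 0.0
time: 7.85
eef_pos: [0.6316, 0.1584, 0.1712]
tool_rot: [[-0.899, -0.438, -0.001], [-0.438, 0.899, -0.001], [0.001, -0.0, -1.0]]
contact_force: [-0.1, 0.4, 0.1]
opening: 0.0001
gripper_force: 0.0
time: 8.27
eef_pos: [0.6298, 0.1589, 0.1031]
tool_rot: [[-0.899, -0.438, -0.001], [-0.438, 0.899, -0.001], [0.001, -0.0, -1.0]]
contact_force: [0.8, 0.3, 5.3]
opening: 0.0001
gripper_force: 1.7
time: 8.68
eef_pos: [0.6309, 0.1591, 0.0844]
tool_rot: [[-0.899, -0.438, 0.001], [-0.438, 0.899, -0.0], [-0.001, -0.001, -1.0]]
contact_force: [0.8, -2.1, 3.1]
opening: 0.0003
gripper_force: 1.4
time: 8.93
eef_pos: [0.631, 0.1592, 0.0839]
tool_rot: [[-0.899, -0.438, 0.001], [-0.438, 0.899, -0.0], [-0.001, -0.001, -1.0]]
contact_force: [-2.0, -1.5, 10.9]
opening: 0.0002
gripper_force: 5.2
```

Retract upwards and away, then look.

```bash
python3 -m pendant '[{"travel":[0,0,10],"rotation":[0,0,0],"hand":-1},{"travel":[0,0,40],"rotation":[0,0,0],"hand":-1},{"travel":[0,0,80],"rotation":[0,0,0],"hand":-1},{"travel":[0,0,120],"rotation":[0,0,0],"hand":-1},{"travel":[0,0,150],"rotation":[0,0,0],"hand":-1}]'
python3 -m pendant '[{"travel":[0,35,10],"rotation":[0,0,0],"hand":-1},{"travel":[0,70,20],"rotation":[0,0,0],"hand":-1},{"travel":[0,100,20],"rotation":[0,0,0],"hand":-1},{"travel":[0,100,20],"rotation":[0,0,0],"hand":-1},{"travel":[0,100,20],"rotation":[0,0,0],"hand":-1}]'
python3 - <<'E'
from h import *
a=cv2.resize(get_image('scene')['image'][160:280,150:350],None,fx=3,fy=3,interpolation=cv2.INTER_CUBIC)
b=get_image('wrist')['image'][:240,60:460]
b=cv2.resize(b,(400,240)); c=np.zeros((600,600,3),np.uint8);c[:360]=a;c[360:,:400]=b
save(c,'fin.png')
E
```

```text
time: 9.35
eef_pos: [0.6309, 0.1598, 0.2359]
tool_rot: [[-0.899, -0.438, 0.002], [-0.438, 0.899, 0.001], [-0.003, -0.0, -1.0]]
contact_force: [0.6, 0.6, -0.5]
opening: 0.0003
gripper_force: 0.0
time: 9.77
eef_pos: [0.6298, 0.2611, 0.2525]
tool_rot: [[-0.898, -0.441, -0.0], [-0.441, 0.898, 0.0], [-0.0, 0.0, -1.0]]
contact_force: [-0.5, 0.2, -0.5]
opening: 0.0001
gripper_force: 0.0
```

View pics/fin.png

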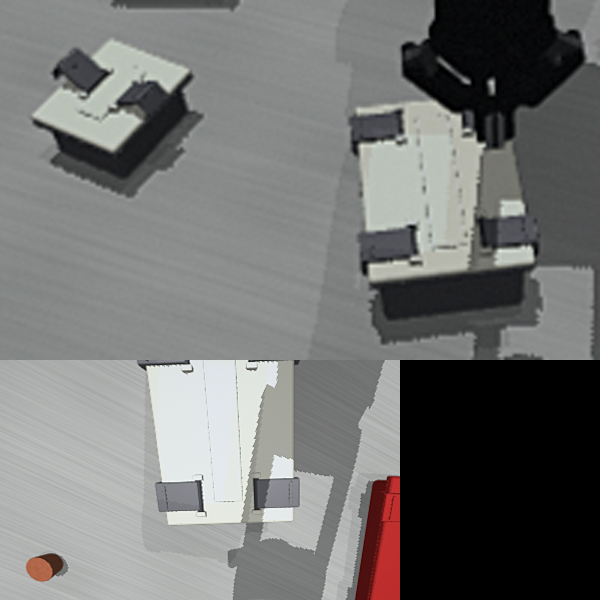

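The composite shows three clips lying flat at (378,126), (388,243) and (510,232), with the small box untouched. Clip 2 is hidden by the gripper, so I'll check it from the top camera.

```bash
python3 -m pendant '[{"travel":[0,40,0],"rotation":[0,0,0],"hand":-1},{"travel":[0,80,0],"rotation":[0,0,0],"hand":-1},{"travel":[0,120,0],"rotation":[0,0,0],"hand":-1},{"travel":[0,160,0],"rotation":[0,0,0],"hand":-1},{"travel":[0,160,0],"rotation":[0,0,0],"hand":-1}]'
python3 - <<'E'
from h import *
c=[cv2.resize(i,(600,300),interpolation=cv2.INTER_CUBIC) for i in(get_image('top')['image'][130:220,250:430],get_image('scene')['image'][170:270,200:400])]
save(np.vstack(c),'fin2.png')
E
```

```text
time: 10.28
eef_pos: [0.6295, 0.4252, 0.2514]
tool_rot: [[-0.897, -0.441, -0.001], [-0.441, 0.897, 0.004], [-0.001, 0.004, -1.0]]
contact_force: [-0.7, -0.2, 0.1]
opening: -0.0002
gripper_force: 0.0
```

View pics/fin2.png

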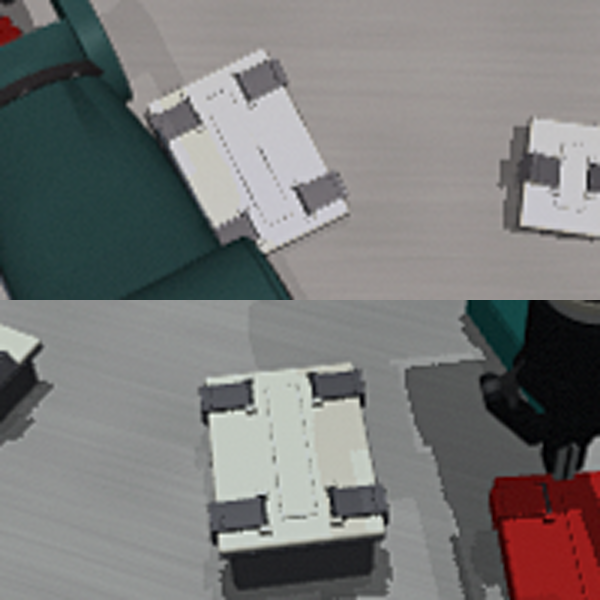

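All four clips are flat in the lower panel, at (228,395), (337,385), (238,515) and (358,502), and the arm is clear. I'm handing in the job.

```bash
python3 -c "
from rig import manip
print(manip.close_job())"
```

```text
the job is handed in; nothing more can be done
None
```

All four clips of the larger sample box are snapped down in the order 1, 3, 2, 4; the smaller box was not touched, and the job was handed in after about 10 s of robot time.

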